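# Free the stylus from the clipped desk holder and lay it in the cartridge tray

### The job

Push the steel clip arm aside so that it no longer lies over the collars in the wooden desk holder, then pull the aluminium screwdriver-shaped stylus up out of its well and lay it down in the wide empty lane of the grey cartridge tray; bring one end of it down onto the tray floor before you let go, do not drop it in. Leave the clip open, leave the marker and the brush in the holder, and do not disturb the mug, the figurine or the cartridges.

Things in the scene. Friction and masses are not known exactly. Their poses are not given: they have to be found in the camera images.
- holder: Fixed brown wooden block, 70 (x) x 200 (y) x 80 (z) mm, turned up to 0.4 rad; origin: centre of its underside on the desk. Three square wells 17 mm wide, 65 mm deep (floor 15 mm above the desk) in a row at its own y = -55, 0, +55 mm, x = 0. Stylus, marker and brush stand in them in any order.
- clip (a joint): Steel bar 200 mm long, 6 wide, 100 to 106 mm above the desk, hinged at point clip_pivot. At 0 it lies along the row towards the holder's -y, at its x = -15 mm, 4 mm over the collars: nothing lifts out. Starts at 0 to 0.05; grows (to 1.2 rad) as its free end swings towards the holder's -x; all collars are free from 0.4. No spring: stiff (0.7 N at the tab), stays where left.
- clip_pivot (a point): On the clip's vertical hinge axis, at the bar's height (103 mm), at x = -15, y = +90 mm of the holder.
- clip_tab (a point): Point in the orange upright tab at the clip's free end, 195 mm from the hinge axis, 135 mm above the desk. Tab: 8 mm thick (across the bar), 24 mm wide (along it), from 100 to 154 mm above the desk; with the clip shut at the holder's x = -15, y = -105 mm. Push it from the holder's +x side.
- stylus: Aluminium screwdriver-shaped stylus, 165 mm long, about 70 g; origin at its lower end (foot), own z along it towards the handle. Steel shaft 12 mm thick up to 75 mm, round collar 40 mm across from 75 to 81 mm, plain grey handle 18 mm thick from 81 to 165 mm. Stands foot down in a well with play, leaning up to 5 degrees; its top is 180 mm above the desk.
- stylus_tip (a point): Centre of the stylus's lower (shaft) end.
- stylus_top (a point): Centre of the stylus's handle end, 165 mm from the tip.
- marker: Blue marker in another well, to be left there: same 12 mm shaft (black) and 40 mm collar as the stylus, blue handle 20 mm thick, 150 mm long in all; origin at its foot, z up.
- brush: Green cleaning brush in another well, to be left there: same shaft and collar, green handle 14 mm thick, pale brush head 12 x 20 mm, 165 mm long in all; origin at its foot, z up.
- tray: Fixed grey open tray, 215 (x) x 195 (y) x 25 (z) mm, walls and floor 5 mm; origin: centre of its underside. A divider along its x splits it: on the +y side a wide empty lane 205 x 128 mm inside, on the -y side a narrow lane with two cartridges. Its own x points to the world's +y, give or take 0.4 rad, so the wide lane is nearer the robot.
- lane (a point): Centre of the wide lane's floor (5 mm above the desk), at y = +28.5 mm of the tray; axes as the tray's: x along the lane.
- mug: Red ceramic mug turned over, loose, 80 mm across and 85 mm high, handle sticking out to its -y; origin: centre of its underside on the desk.
- figurine: White acrylic figurine, loose, base 56 mm across, arms 98 mm across along its y, 118 mm high; origin: centre of its underside.
- cartridge0: Yellow cartridge 80 x 42 x 14 mm, loose, lying in the tray's narrow lane; origin: centre of its underside.
- cartridge1: Black cartridge 80 x 42 x 14 mm, loose, lying in the tray's narrow lane; origin: centre of its underside.
There are look-alikes about, which are no part of the job. What is shaped like the marker but red is not meant. What is shaped like the stylus but red is not meant.

How it is judged:
By the outcome, as a careful person would: the job done as asked, in the order asked, and still so for the second after the job is handed in, with the robot touching nothing.
It also fails if it takes over 61 s, if anything falls off the work surface, if the arm or the gripper's body presses on something with over 40 N, if the wrist force passes 120 N, or if a joint passes its speed limit or range.

### The arm

A 6-joint arm with a two-finger parallel gripper is mounted at the origin on the work surface. World frame = base frame: x ahead of the robot, y to its left, z up, the work surface at z = 0. Lengths are in m, angles in rad, forces in N, time in s.
With the tool pointing down it reaches from about 0.35 to 0.95 m from the base axis. Payload 17.4 kg.
Tool frame: the origin (TCP) lies on the centre line of the jaws, within the pads' length; the fingertips stand 25 mm ahead of it and the grasp point (between the pads) lies 6 mm ahead of it; x points along the fingers, z is the direction in which the jaws open and shut, and the axes are right-handed (so a half turn about x gives the same grasp; the last joint's range is limited). The gripper opens to 93 mm and grips with 3 to 60 N. Pads are 15 mm wide; open, the fingers measure 128 mm over their backs; the gripper's body (75 mm by 188 mm) begins 65 mm behind the grasp point.
Start: joints at [1.298, 0.116, 1.442, -0, 1.584, -0.038], TCP at [0.157, 0.656, 0.244] pointing down, gripper open.
Joint ranges: [-2.83, 2.83], [-0.83, 2.19], [0.07, 2.5], [-1.14, 4.28], [0.01, 3], [-2.97, 2.97]. Speed limits (rad/s): [1.89, 1.89, 2.22, 3.14, 3.14, 3.14].

### API

Orientations are given as a 3x3 rotation matrix whose columns are the frame's x, y, z axes.
In Python, from plant import bot, cams, order gives the robot as it stands.
- The arm moves only by the tool apply_moves, never from a script. Its argument "deltas" is a list of rows, each an object of numbers: "tx", "ty", "tz": the shift along the tool's x, y, z in cm; "ax", "ay", "az": the turn, a rotation vector about the tool's x, y, z in rad; "fingers": the closure, from 0 (fully open) to 1 (shut). In form: [{"tx": .., "ty": .., "tz": .., "ax": .., "ay": .., "az": .., "fingers": ..}, ...]. A call has exactly 5 rows; each row is the pose to reach, as a shift and turn from the pose commanded when the call began, along the tool's axes at that moment; what a row does not reach only later rows make up. A row lasts 1/8 s, in which the tool goes at most 62.5 mm and 10.7 degrees, less where a joint would pass 70% of its speed; a pose out of reach is approached as far as the arm can. A call with a gripper value outside its range is refused whole. The fingers move at their own pace and stop on an object; "newtons" is the grip in N (left out, the last holds). Time passes only in rows, so rows that repeat a pose let the fingers close, or fill a call up. It gives the time, the measured TCP pose, the force and the opening at its end, in the units of the state.
- bot.state(): the state, without advancing time (a new reading comes with each control period).
- cams.camera(name): name is "scene" or "top" or "wrist"; returns (picture, depth): 400x640x3 uint8, red, green, blue; 400x640 float32, m along the optical axis (not along the pixel's ray), 0 where there is no reading.
- cams.camera_model(name): a dict with "fovy" (degrees; the focal length in pixels is half the picture's height over the tangent of half this angle, whatever the lens; pixels are square), "cx", "cy" (the principal point, pixels), "extrinsics" (4x4, takes a point from camera to world coordinates). Camera axes: x right, y down, z forward; pixel columns grow to the right and rows downward; lengths in m; the calibration is good to about 2 mm. A picture is of the moment at which its call begins: read the wrist's pose just before it. camera_model takes no time and is no camera call; for the wrist camera it gives the pose at the moment of the call.
- order.hand_in(): hands the job in, once; it reports no verdict.
The state is a dict: "time_s": time; "joint_positions": joint angles; "dq": joint speeds; "joint_torque": joint torques, N m; "tcp_pos": TCP position; "orientation": TCP orientation; "wrist_force": force on the tool from outside, world axes, zero at the start; "wrist_torque": the same for the moment, N m; "gripper_width": finger opening in m.
Only numpy, scipy, OpenCV 4.12 (cv2) and the standard library are available. Lean on these libraries where they do the work, as an engineer would, in place of code of your own. Each camera call takes 0.05 s, during which the arm holds its last target. There are 200 camera calls.

## Working session

There is one attempt and no reset: what is moved stays moved. The work goes in short steps, Python scripts to look and compute and a tool call to move; the robot and the scene stay as the last step left them, time stands still between calls to the robot, and variables do not carry over. Pictures are saved under pics/ and viewed, about 8 in all and at most 12, crops included, and the job is handed in when it is done.

Besides the shell and the picture viewer there is one more tool, called after "Call:" as name(argument=value, ...) on one line, values as JSON. apply_moves: Moves the arm, as the interface text tells. Its arguments: {"type":"object","properties":{"deltas":{"type":"array","items":{"type":"object","properties":{"tx":{"type":"number"},"ty":{"type":"number"},"tz":{"type":"number"},"ax":{"type":"number"},"ay":{"type":"number"},"az":{"type":"number"},"fingers":{"type":"number"}}}},"newtons":{"type":"number"}},"required":["deltas"]}

```bash
mkdir -p pics; ls; python3 - <<'E'
from plant import bot,cams,order
import cv2,numpy as np
s=bot.state();print(s)
for n in("scene","top"):
    im,d=cams.camera(n);m=cams.camera_model(n);print(n,m)
    cv2.imwrite(f"pics/{n}0.png",im[:,:,::-1]);np.savez(f"pics/{n}0.npz",im=im,d=d,**m)
E
```

```text
pics
{'time_s': 0.0, 'joint_positions': array([ 1.29817001e+00,  1.16486024e-01,  1.44226485e+00, -3.62064193e-06,
        1.58398007e+00, -3.77965099e-02]), 'dq': array([-0.00014508,  0.00169229, -0.00062697, -0.00161768, -0.00063073,
        0.00120812]), 'joint_torque': array([-1.76410347e-03, -7.21196437e+01, -6.22656798e+01,  7.79230543e-02,
        2.34348705e-02, -9.51731886e-05]), 'tcp_pos': array([0.15701867, 0.65630764, 0.24290539]), 'orientation': array([[-3.03011930e-04, -9.72553938e-01,  2.32677341e-01],
       [-1.09722679e-03,  2.32677535e-01,  9.72553320e-01],
       [-9.99999352e-01,  3.93954461e-05, -1.13761630e-03]]), 'wrist_force': array([ 0.55812016, -1.01550844, -0.3786039 ]), 'wrist_torque': array([-0.014286  ,  0.0864305 , -0.02211515]), 'gripper_width': 0.09295496705978505}
scene {'fovy': 42.18989944049121, 'cx': 319.8096908146898, 'cy': 197.94551675591345, 'extrinsics': array([[-0.86013552,  0.35457189, -0.36666832,  1.07772121],
       [ 0.50965859,  0.62615672, -0.5900643 ,  0.78912076],
       [ 0.02037162, -0.69441093, -0.71929025,  1.1244546 ],
       [ 0.        ,  0.        ,  0.        ,  1.        ]])}
top {'fovy': 50.2316812508187, 'cx': 316.24508004387155, 'cy': 196.68737584428018, 'extrinsics': array([[-0.02700833, -0.98537931,  0.16822057,  0.41650273],
       [-0.99957401,  0.02848364,  0.00636289, -0.03309649],
       [-0.0110614 , -0.16797706, -0.98572884,  1.0654351 ],
       [ 0.        ,  0.        ,  0.        ,  1.        ]])}
```

View pics/scene0.png

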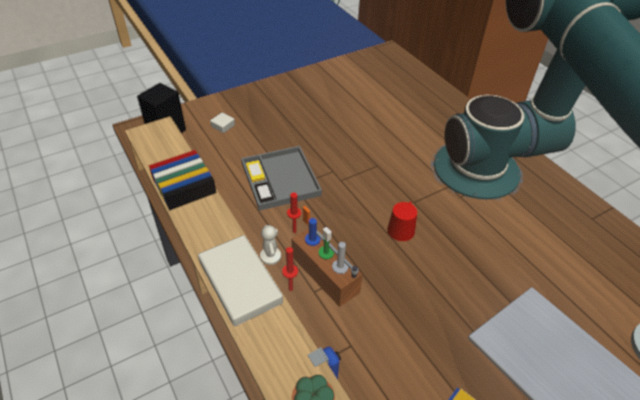

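View pics/top0.png

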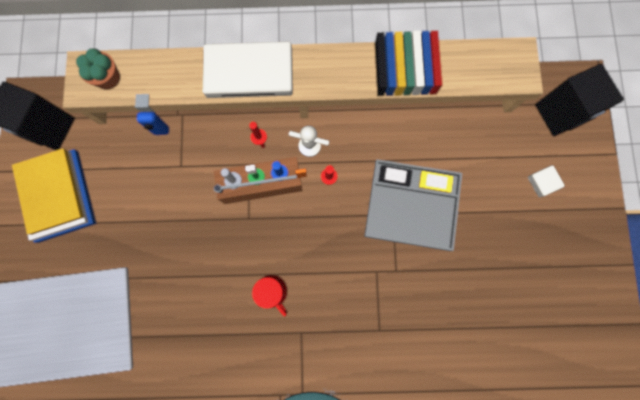

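Holder at top px (258,187), with the orange tab at its right end (300,172) and the hinge at its left (218,187). The stylus candidates are the grey one in the holder at (231,178) and the red look-alike at (257,133). There is also a red marker look-alike at (329,175). The figurine is at (309,140), the tray at (413,205) and the mug at (268,292). The grey one in the well fits the description; I'll confirm it in an enlarged crop.

```bash
cat > h.py <<'E'
import numpy as np,cv2
from plant import bot,cams
def load(n): return dict(np.load(f"pics/{n}.npz"))
def shot(n,f):
    m=cams.camera_model(n); im,d=cams.camera(n)
    np.savez(f"pics/{f}.npz",im=im,d=d,**m); cv2.imwrite(f"pics/{f}.png",im[:,:,::-1]); return load(f)
def ray(c,u,v):
    f=200/np.tan(np.radians(float(c['fovy']))/2); E=c['extrinsics']
    r=np.array([(u-c['cx'])/f,(v-c['cy'])/f,1.]); return E[:3,3],E[:3,:3]@r
def onz(c,u,v,z):
    o,r=ray(c,u,v); return o+r*(z-o[2])/r[2]
def cloud(c):
    f=200/np.tan(np.radians(float(c['fovy']))/2); E=c['extrinsics']
    v,u=np.mgrid[0:400,0:640]; d=c['d']
    P=np.stack([(u-c['cx'])/f*d,(v-c['cy'])/f*d,d],-1)@E[:3,:3].T+E[:3,3]; P[d==0]=np.nan
    return P
E
python3 - <<'E'
from h import *
t=load('top0');s=load('scene0')
for n,c in(('top',t),('scene',s)):
    P=cloud(c);hsv=cv2.cvtColor(c['im'],cv2.COLOR_RGB2HSV);H,S,V=[hsv[...,i].astype(int) for i in range(3)]
    box=np.all((P>[.2,-.5,-.01])&(P<[.9,.4,.3]),-1)
    M={'orange':(H>5)&(H<16)&(S>200)&(V>150)&(P[...,2]>.09),'blue':(H>105)&(H<130)&(S>150)&(P[...,2]>.09),'green':(H>45)&(H<85)&(S>120)&(P[...,2]>.09),
     'red':((H<4)|(H>176))&(S>180)&(P[...,2]>.03),'white':(S<40)&(V>150)&(P[...,2]>.03),'grey':(S<60)&(V<200)&(V>70)&(P[...,2]>.108)}
    for k,m in M.items():
        m=(m&box).astype(np.uint8);N,L,st,ce=cv2.connectedComponentsWithStats(m)
        for i in range(1,N):
            if st[i,4]<12:continue
            Q=P[L==i];hi=Q[:,2].max();q=Q[Q[:,2]>hi-.012]
            print(n,k,st[i,4],ce[i].round(),'mean',Q.mean(0).round(3),'top',q.mean(0).round(3),'zr',Q[:,2].min().round(3),hi.round(3))
    # tray by height & gray
a=t['im'][100:250,190:350];cv2.imwrite('pics/c1.png',cv2.resize(a,None,fx=4.9,fy=3.9,interpolation=cv2.INTER_CUBIC)[:,:,::-1])
P=cloud(t);hsv=cv2.cvtColor(t['im'],cv2.COLOR_RGB2HSV)
m=((hsv[...,1]<60)&(P[...,0]>.35)&(P[...,0]<.75)&(P[...,1]<-.05)&(P[...,1]>-.45)).astype(np.uint8)
cs,_=cv2.findContours(m,cv2.RETR_EXTERNAL,2);c=max(cs,key=cv2.contourArea);r=cv2.minAreaRect(c);print('tray',r)
b=cv2.boxPoints(r)
for p in b: print(p.round(1),onz(t,*p,.025).round(3))
# holder: brown block top at z .08
m=(abs(P[...,2]-.08)<.006)&(P[...,0]>.4)&(P[...,0]<.75)&(P[...,1]>-.1)&(P[...,1]<.25)
q=P[m][:,:2].astype(np.float32);print('holder',len(q),cv2.minAreaRect(q))
E
```

```text
top blue 277 [427.  68.] mean [ 0.846 -0.278  0.188] top [ 0.851 -0.279  0.19 ] zr 0.149 0.195
top blue 347 [390.  69.] mean [ 0.846 -0.197  0.186] top [ 0.85  -0.198  0.19 ] zr 0.148 0.194
top blue 254 [148. 119.] mean [0.774 0.36  0.117] top [0.777 0.363 0.123] zr 0.09 0.128
top blue 166 [278. 170.] mean [0.64  0.057 0.128] top [0.64  0.057 0.164] zr 0.091 0.168
top green 103 [256. 176.] mean [0.634 0.11  0.102] top [0.63 0.11 0.13] zr 0.092 0.135
top red 293 [436.  68.] mean [ 0.845 -0.298  0.187] top [ 0.85  -0.298  0.19 ] zr 0.149 0.195
top red 249 [257. 134.] mean [0.731 0.107 0.108] top [0.734 0.108 0.164] zr 0.031 0.169
top red 217 [329. 175.] mean [ 0.629 -0.057  0.107] top [ 0.632 -0.058  0.149] zr 0.075 0.153
top red 897 [270. 293.] mean [0.368 0.085 0.081] top [0.369 0.089 0.086] zr 0.031 0.091
top white 374 [418.  66.] mean [ 0.852 -0.259  0.189] top [ 0.851 -0.259  0.19 ] zr 0.173 0.195
top white 3450 [247.  73.] mean [0.853 0.119 0.175] top [0.853 0.119 0.175] zr 0.141 0.181
top white 166 [142. 100.] mean [0.81  0.366 0.144] top [0.81  0.366 0.144] zr 0.138 0.15
top wh
[... 3245 characters left out ...]
n [0.876 0.026 0.176] top [0.876 0.026 0.176] zr 0.173 0.178
scene grey 158 [341. 253.] mean [0.631 0.171 0.15 ] top [0.63  0.17  0.177] zr 0.108 0.181
scene grey 26 [354. 268.] mean [0.61  0.202 0.112] top [0.61  0.202 0.112] zr 0.108 0.115
scene grey 235 [318. 357.] mean [0.81  0.368 0.143] top [0.81  0.368 0.144] zr 0.115 0.151
tray ((414.13885498046875, 204.70310974121094), (91.38671875, 79.41537475585938), 9.309940338134766)
[362.6 236.5] [ 0.493 -0.136  0.025]
[375.5 158.1] [ 0.688 -0.178  0.025]
[465.7 172.9] [ 0.643 -0.4    0.025]
[452.8 251.3] [ 0.451 -0.352  0.025]
holder 1798 ((0.6076813340187073, 0.09103520214557648), (0.25786998867988586, 0.3545770049095154), 56.222652435302734)
```

View pics/c1.png

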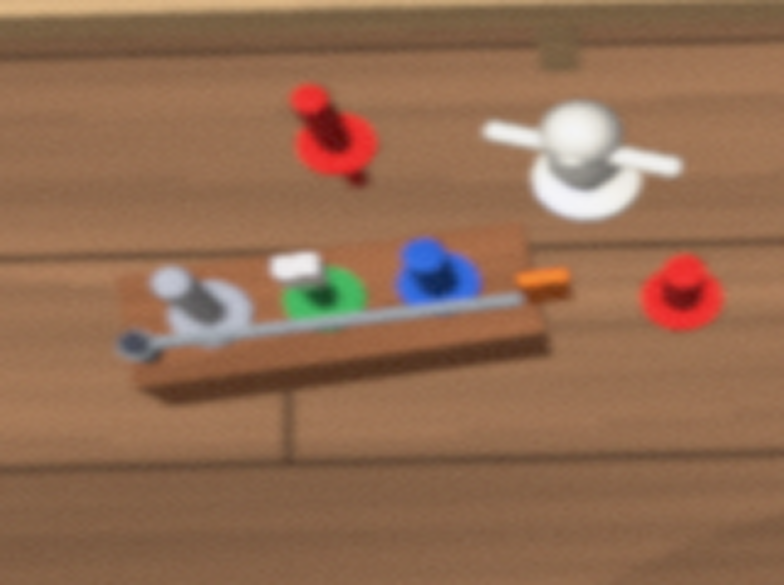

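The crop shows the plain grey-handled stylus in the left (+y) well, with brush and marker beside it. The red ones stand outside the holder. I'll move to the +x side of the tab with the fingers closed.

Call:
apply_moves(deltas=[{"ty":-4.4,"tz":-3.4,"fingers":1},{"ty":-8.7,"tz":-6.7,"fingers":1},{"ty":-13.1,"tz":-10.1,"fingers":1},{"ty":-17.5,"tz":-13.5,"fingers":1},{"ty":-21.8,"tz":-16.9,"fingers":1}])

```text
validation failed for argument at $.de...
```

Call:
apply_moves(deltas=[{"ty":-4.4,"tz":-3.4,"fingers":1},{"ty":-8.7,"tz":-6.7,"fingers":1},{"ty":-13.1,"tz":-10.1,"fingers":1},{"ty":-17.5,"tz":-13.5,"fingers":1},{"ty":-21.8,"tz":-16.9,"fingers":1}])

```text
validation failed for argument at $.de...
```

Call:
apply_moves(deltas=[{"ty":-4.4,"tz":-3.4,"ax":0.18,"fingers":1},{"ty":-8.7,"tz":-6.7,"ax":0.36,"fingers":1},{"ty":-13.1,"tz":-10.1,"ax":0.54,"fingers":1},{"ty":-17.5,"tz":-13.5,"ax":0.72,"fingers":1},{"ty":-21.9,"tz":-16.8,"ax":0.9,"fingers":1}])

```text
validation failed for argument at $.de...
```

Call:
apply_moves(deltas=[{"ax":0.15,"fingers":1},{"ax":0.3,"fingers":1},{"ax":0.3,"fingers":1},{"ax":0.3,"fingers":1},{"ax":0.3,"fingers":1}])

```text
validation failed for argument at $.de...
```

```bash
python3 - <<'E'
from h import *
np.set_printoptions(precision=4,suppress=True)
s=bot.state();print(s['time_s'],s['tcp_pos'],s['orientation'],s['joint_positions'],s['gripper_width'])
c=shot('wrist','w1')
E
```

```text
0.1 [0.157  0.6563 0.243 ] [[-0.0002 -0.9726  0.2326]
 [-0.001   0.2326  0.9726]
 [-1.     -0.     -0.001 ]] [ 1.2982  0.1165  1.4422 -0.      1.584  -0.0378] 0.09290496553470456
```

View pics/w1.png

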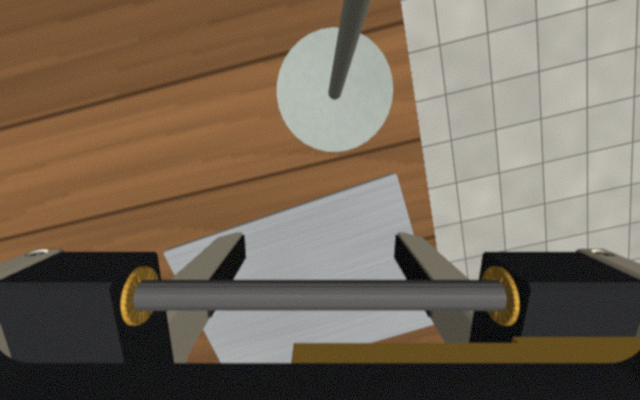

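The picture shows the open gripper over a grey mat, with a lamp foot and pole at (335,90). The moves were refused, perhaps because every field has to be given. I'll locate the lamp before moving.

```bash
python3 - <<'E'
from h import *
c=load('w1');P=cloud(c)
for u,v in((335,120),(335,90),(345,40),(352,5),(280,250)): print(u,v,P[v,u].round(3))
print(c['extrinsics'].round(3))
E
```

```text
335 120 [0.081 0.694 0.018]
335 90 [0.051 0.699 0.049]
345 40 [0.032 0.705 0.154]
352 5 [0.025 0.707 0.194]
280 250 [0.232 0.582 0.017]
[[ 0.232  0.941  0.245  0.089]
 [ 0.973 -0.225 -0.059  0.673]
 [-0.     0.252 -0.968  0.384]
 [ 0.     0.     0.     1.   ]]
```

Call:
apply_moves(deltas=[{"tx":0,"ty":-4.4,"tz":-3.4,"ax":0,"ay":0,"az":0,"fingers":1},{"tx":0,"ty":-8.7,"tz":-6.7,"ax":0,"ay":0,"az":0,"fingers":1},{"tx":0,"ty":-13.1,"tz":-10.1,"ax":0,"ay":0,"az":0,"fingers":1},{"tx":0,"ty":-17.5,"tz":-13.5,"ax":0,"ay":0,"az":0,"fingers":1},{"tx":0,"ty":-21.8,"tz":-16.9,"ax":0,"ay":0,"az":0,"fingers":1}])

```text
time_s: 0.78
tcp_pos: [0.3305, 0.4398, 0.2435]
orientation: [[-0.0, -0.973, 0.233], [-0.0, 0.233, 0.973], [-1.0, -0.0, -0.0]]
wrist_force: [0.5, 1.3, -0.9]
gripper_width: 0.0477
```

Call:
apply_moves(deltas=[{"tx":0,"ty":-4.4,"tz":-3.4,"ax":0,"ay":0,"az":0,"fingers":1},{"tx":0,"ty":-8.7,"tz":-6.7,"ax":0,"ay":0,"az":0,"fingers":1},{"tx":0,"ty":-13.1,"tz":-10.1,"ax":0,"ay":0,"az":0,"fingers":1},{"tx":0,"ty":-17.5,"tz":-13.5,"ax":0,"ay":0,"az":0,"fingers":1},{"tx":0,"ty":-21.8,"tz":-16.9,"ax":0,"ay":0,"az":0,"fingers":1}])

```text
time_s: 1.4
tcp_pos: [0.5033, 0.2247, 0.2436]
orientation: [[0.0, -0.973, 0.233], [0.0, 0.233, 0.973], [-1.0, -0.0, 0.0]]
wrist_force: [0.7, 1.0, 0.1]
gripper_width: 0.001
```

Call:
apply_moves(deltas=[{"tx":0,"ty":-4.4,"tz":-3.4,"ax":0.18,"ay":0,"az":0,"fingers":1},{"tx":0,"ty":-8.7,"tz":-6.7,"ax":0.36,"ay":0,"az":0,"fingers":1},{"tx":0,"ty":-13.1,"tz":-10.1,"ax":0.54,"ay":0,"az":0,"fingers":1},{"tx":0,"ty":-17.5,"tz":-13.5,"ax":0.72,"ay":0,"az":0,"fingers":1},{"tx":0,"ty":-21.9,"tz":-16.8,"ax":0.9,"ay":0,"az":0,"fingers":1}])

```text
time_s: 2.02
tcp_pos: [0.6772, 0.0103, 0.2434]
orientation: [[-0.0, -0.417, 0.909], [0.0, 0.909, 0.417], [-1.0, 0.0, -0.0]]
wrist_force: [0.2, 1.1, 0.4]
gripper_width: 0.0008
```

Call:
apply_moves(deltas=[{"tx":0,"ty":0,"tz":0,"ax":0.15,"ay":0,"az":0,"fingers":1},{"tx":0,"ty":0,"tz":0,"ax":0.3,"ay":0,"az":0,"fingers":1},{"tx":0,"ty":0,"tz":0,"ax":0.3,"ay":0,"az":0,"fingers":1},{"tx":0,"ty":0,"tz":0,"ax":0.3,"ay":0,"az":0,"fingers":1},{"tx":0,"ty":0,"tz":0,"ax":0.3,"ay":0,"az":0,"fingers":1}])

```text
time_s: 2.65
tcp_pos: [0.6763, 0.0121, 0.2437]
orientation: [[0.0, -0.138, 0.99], [-0.0, 0.99, 0.138], [-1.0, -0.0, 0.0]]
wrist_force: [0.2, -0.9, -0.1]
gripper_width: 0.0004
```

```bash
python3 - <<'E'
from h import *
np.set_printoptions(precision=4,suppress=True)
s=bot.state();print(s['time_s'],s['tcp_pos'],s['orientation'],s['joint_positions'],s['gripper_width'])
c=shot('wrist','w2');P=cloud(c)
hsv=cv2.cvtColor(c['im'],cv2.COLOR_RGB2HSV);H,S,V=[hsv[...,i].astype(int) for i in range(3)]
m=(H>5)&(H<18)&(S>190)&(V>150)&(P[...,2]>.1)
Q=P[m];print(len(Q),Q.mean(0),Q.min(0),Q.max(0),np.argwhere(m).mean(0)[::-1])
E
```

```text
2.65 [0.6763 0.0121 0.2437] [[ 0.0001 -0.1378  0.9905]
 [-0.      0.9905  0.1378]
 [-1.     -0.      0.0001]] [-0.0198  0.1189  1.4383  0.      1.5843 -0.158 ] 0.00039474303313503847
292 [0.633  0.0094 0.1508] [ 0.628  -0.0049  0.1191] [0.7408 0.1159 0.1633] [268.7363 211.3048]
```

View pics/w2.png

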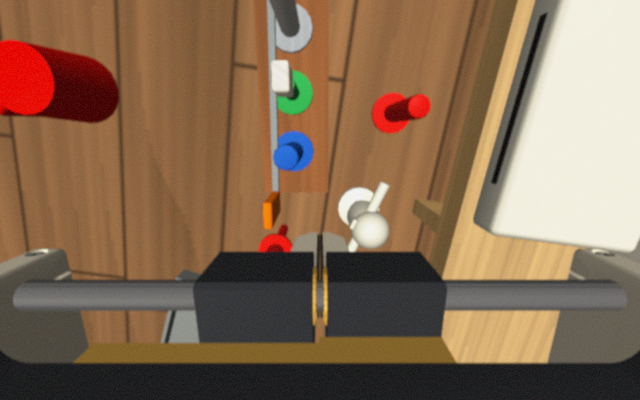

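The tab is at px (269,211), i.e. (0.633,0.009), which agrees with the first measure. The fingers are on its +x side and clear of the figurine at (360,215). Lowering, then pushing along the arc.

Call:
apply_moves(deltas=[{"tx":2,"ty":0,"tz":-0.8,"ax":0,"ay":0,"az":0,"fingers":1},{"tx":5,"ty":0,"tz":-0.8,"ax":0,"ay":0,"az":0,"fingers":1},{"tx":8,"ty":0,"tz":-0.8,"ax":0,"ay":0,"az":0,"fingers":1},{"tx":9.5,"ty":0,"tz":-0.8,"ax":0,"ay":0,"az":0,"fingers":1},{"tx":9.5,"ty":0,"tz":-0.8,"ax":0,"ay":0,"az":0,"fingers":1}])

```text
time_s: 3.32
tcp_pos: [0.6682, 0.0109, 0.1481]
orientation: [[-0.001, -0.136, 0.991], [0.0, 0.991, 0.136], [-1.0, 0.0, -0.001]]
wrist_force: [-0.3, -0.8, -0.0]
gripper_width: 0.0004
```

Call:
apply_moves(deltas=[{"tx":0,"ty":0,"tz":-1.0,"ax":0,"ay":0,"az":0,"fingers":1},{"tx":0,"ty":0,"tz":-2.0,"ax":0,"ay":0,"az":0,"fingers":1},{"tx":0,"ty":0.1,"tz":-3.3,"ax":0,"ay":0,"az":0,"fingers":1},{"tx":0,"ty":0.3,"tz":-4.6,"ax":0,"ay":0,"az":0,"fingers":1},{"tx":0,"ty":0.5,"tz":-6.0,"ax":0,"ay":0,"az":0,"fingers":1}])

```text
time_s: 3.95
tcp_pos: [0.6073, 0.0078, 0.1489]
orientation: [[0.0, -0.136, 0.991], [0.0, 0.991, 0.136], [-1.0, 0.0, 0.0]]
wrist_force: [1.1, 0.2, -0.7]
gripper_width: 0.0005
```

Call:
apply_moves(deltas=[{"tx":0,"ty":0.5,"tz":-1.5,"ax":0,"ay":0,"az":0,"fingers":1},{"tx":0,"ty":1.1,"tz":-3.0,"ax":0,"ay":0,"az":0,"fingers":1},{"tx":0,"ty":1.9,"tz":-4.5,"ax":0,"ay":0,"az":0,"fingers":1},{"tx":0,"ty":2.9,"tz":-6.0,"ax":0,"ay":0,"az":0,"fingers":1},{"tx":0,"ty":3.9,"tz":-7.5,"ax":0,"ay":0,"az":0,"fingers":1}])

```text
time_s: 4.58
tcp_pos: [0.5276, 0.0369, 0.1487]
orientation: [[0.0, -0.136, 0.991], [0.0, 0.991, 0.136], [-1.0, 0.0, 0.0]]
wrist_force: [0.6, 0.3, -0.2]
gripper_width: 0.0004
```

```bash
python3 - <<'E'
from h import *
np.set_printoptions(precision=4,suppress=True)
s=bot.state();print(s['time_s'],s['tcp_pos'],s['wrist_force'])
c=shot('top','t2');P=cloud(c)
cv2.imwrite('pics/c2.png',cv2.resize(c['im'][100:320,180:480],None,fx=2.5,fy=2.5,interpolation=cv2.INTER_CUBIC)[:,:,::-1])
E
```

```text
4.575 [0.5276 0.0369 0.1487] [ 0.6314  0.2943 -0.1886]
```

View pics/c2.png

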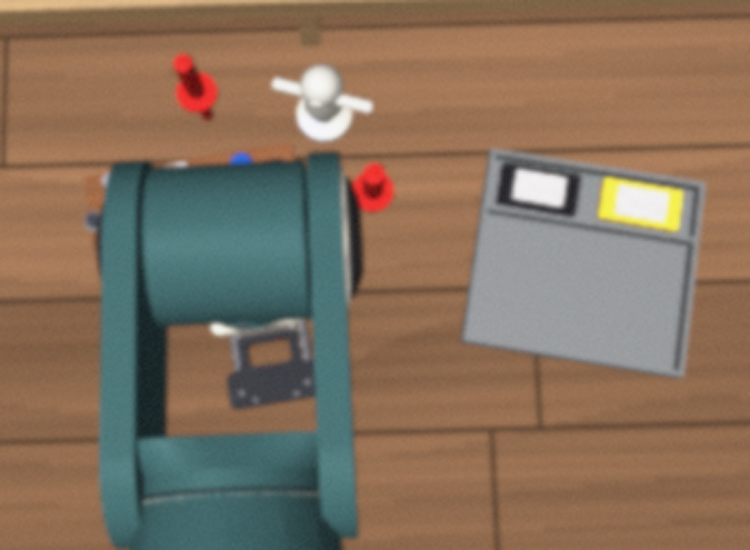

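The arm hides the clip. I'll back off, rise, and look from the wrist.

Call:
apply_moves(deltas=[{"tx":0,"ty":-0.3,"tz":1.5,"ax":0,"ay":0,"az":0,"fingers":1},{"tx":-4,"ty":-0.3,"tz":2,"ax":0,"ay":0,"az":0,"fingers":1},{"tx":-9,"ty":0,"tz":3,"ax":0,"ay":0,"az":0,"fingers":1},{"tx":-14,"ty":1.5,"tz":6,"ax":0,"ay":0,"az":0,"fingers":0.6},{"tx":-15,"ty":3,"tz":9,"ax":0,"ay":0,"az":0,"fingers":0.4}])

```text
time_s: 5.25
tcp_pos: [0.6163, 0.0785, 0.3026]
orientation: [[0.005, -0.135, 0.991], [0.0, 0.991, 0.135], [-1.0, -0.0, 0.005]]
wrist_force: [0.5, 0.5, -0.0]
gripper_width: 0.0161
```

```bash
python3 - <<'E'
from h import *
np.set_printoptions(precision=4,suppress=True)
s=bot.state();print(s['time_s'],s['tcp_pos'],s['gripper_width'])
c=shot('wrist','w3');P=cloud(c)
hsv=cv2.cvtColor(c['im'],cv2.COLOR_RGB2HSV);H,S,V=[hsv[...,i].astype(int) for i in range(3)]
g=(S<70)&(V>60)
near=np.hypot(P[...,0]-.627,P[...,1]-.166)<.05
for z in(.095,.11,.125,.14,.155,.165,.177):
    m=near&(abs(P[...,2]-z)<.006)&g;Q=P[m]
    if len(Q): print(z,len(Q),np.median(Q,0),Q.min(0)[:2],Q.max(0)[:2],np.argwhere(m).mean(0)[::-1].round())
m=(H>5)&(H<18)&(S>190)&(V>150)&(P[...,2]>.1)
Q=P[m];print('tab',len(Q),np.median(Q,0))
E
```

```text
5.25 [0.6163 0.0785 0.3026] 0.016111909673313763
0.095 536 [0.6221 0.1619 0.0962] [0.6041 0.148 ] [0.6472 0.1913] [335. 118.]
0.11 450 [0.6021 0.1919 0.1071] [0.5784 0.1525] [0.6273 0.2086] [317.  94.]
0.125 12 [0.6226 0.1607 0.1221] [0.619  0.1587] [0.6299 0.1698] [336. 120.]
0.14 11 [0.6207 0.1622 0.1415] [0.619 0.159] [0.6263 0.1668] [335. 118.]
0.155 23 [0.6274 0.1588 0.1578] [0.619  0.1221] [0.6389 0.1703] [339. 135.]
0.165 36 [0.6286 0.141  0.1657] [0.619  0.1172] [0.6388 0.1703] [339. 139.]
0.177 426 [0.6293 0.165  0.1798] [0.6189 0.1162] [0.6401 0.1758] [345. 124.]
tab 166 [0.5013 0.039  0.1537]
```

View pics/w3.png

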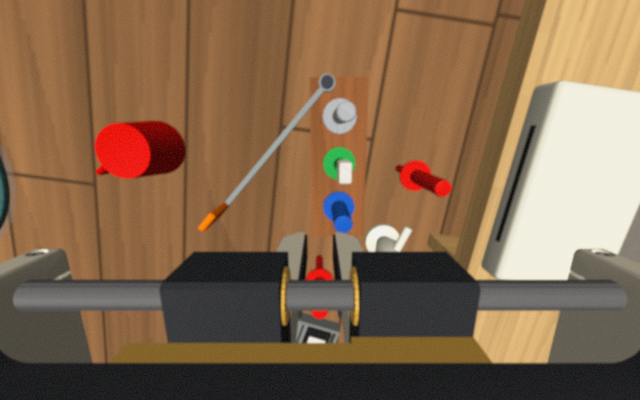

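The clip is open by about 0.7 rad, with its tab at (212,217). The stylus handle top is at (345,110), world (0.629,0.167,0.180), and the collar agrees at (0.626,0.169,0.096). Moving above it.

Call:
apply_moves(deltas=[{"tx":0,"ty":3,"tz":0.8,"ax":0,"ay":0,"az":0,"fingers":0.4},{"tx":0,"ty":6,"tz":1.6,"ax":0,"ay":0,"az":0,"fingers":0.4},{"tx":0,"ty":8.7,"tz":2.4,"ax":0,"ay":0,"az":0,"fingers":0.4},{"tx":0,"ty":8.7,"tz":2.4,"ax":0,"ay":0,"az":0,"fingers":0.4},{"tx":0,"ty":8.7,"tz":2.4,"ax":0,"ay":0,"az":0,"fingers":0.4}])

```text
time_s: 5.92
tcp_pos: [0.6263, 0.1671, 0.2982]
orientation: [[-0.001, -0.136, 0.991], [-0.0, 0.991, 0.136], [-1.0, -0.0, -0.001]]
wrist_force: [0.1, -1.1, -0.4]
gripper_width: 0.0555
```

Call:
apply_moves(deltas=[{"tx":4,"ty":0,"tz":0.2,"ax":0,"ay":0,"az":0,"fingers":0.4},{"tx":8,"ty":0,"tz":0.2,"ax":0,"ay":0,"az":0,"fingers":0.4},{"tx":11,"ty":0,"tz":0.2,"ax":0,"ay":0,"az":0,"fingers":0.4},{"tx":13.7,"ty":0,"tz":0.2,"ax":0,"ay":0,"az":0,"fingers":0.4},{"tx":13.7,"ty":0,"tz":0.2,"ax":0,"ay":0,"az":0,"fingers":0.4}])

```text
time_s: 6.55
tcp_pos: [0.6272, 0.1667, 0.1598]
orientation: [[-0.003, -0.135, 0.991], [-0.001, 0.991, 0.135], [-1.0, -0.0, -0.003]]
wrist_force: [0.5, -0.3, 0.9]
gripper_width: 0.0558
```

Call:
apply_moves(deltas=[{"tx":0,"ty":0,"tz":0,"ax":0,"ay":0,"az":0,"fingers":0.7},{"tx":0,"ty":0,"tz":0,"ax":0,"ay":0,"az":0,"fingers":1},{"tx":0,"ty":0,"tz":0,"ax":0,"ay":0,"az":0,"fingers":1},{"tx":0,"ty":0,"tz":0,"ax":0,"ay":0,"az":0,"fingers":1},{"tx":0,"ty":0,"tz":0,"ax":0,"ay":0,"az":0,"fingers":1}], newtons=25)

```text
time_s: 7.18
tcp_pos: [0.6278, 0.1679, 0.162]
orientation: [[0.0, -0.136, 0.991], [0.0, 0.991, 0.136], [-1.0, 0.0, 0.0]]
wrist_force: [-0.3, -0.2, 2.1]
gripper_width: 0.0173
```

Gripped at 17.3 mm. Lifting straight up, and measuring the white box near the tray, since the gripper will lean over that side.

Call:
apply_moves(deltas=[{"tx":-1.5,"ty":0,"tz":0,"ax":0,"ay":0,"az":0,"fingers":1},{"tx":-4,"ty":0,"tz":0,"ax":0,"ay":0,"az":0,"fingers":1},{"tx":-7,"ty":0,"tz":0,"ax":0,"ay":0,"az":0,"fingers":1},{"tx":-10,"ty":0,"tz":0,"ax":0,"ay":0,"az":0,"fingers":1},{"tx":-13,"ty":0,"tz":0,"ax":0,"ay":0,"az":0,"fingers":1}])

```text
time_s: 7.8
tcp_pos: [0.6276, 0.1678, 0.2937]
orientation: [[0.001, -0.136, 0.991], [0.0, 0.991, 0.136], [-1.0, 0.0, 0.001]]
wrist_force: [0.6, -0.2, -1.4]
gripper_width: 0.0174
```

Call:
apply_moves(deltas=[{"tx":-2,"ty":0,"tz":0,"ax":0,"ay":0,"az":0,"fingers":1},{"tx":-4,"ty":0,"tz":0,"ax":0,"ay":0,"az":0,"fingers":1},{"tx":-6,"ty":0,"tz":0,"ax":0,"ay":0,"az":0,"fingers":1},{"tx":-8,"ty":0,"tz":0,"ax":0,"ay":0,"az":0,"fingers":1},{"tx":-8,"ty":0,"tz":0,"ax":0,"ay":0,"az":0,"fingers":1}])

```text
time_s: 8.43
tcp_pos: [0.6281, 0.1679, 0.3735]
orientation: [[0.002, -0.136, 0.991], [0.0, 0.991, 0.136], [-1.0, 0.0, 0.002]]
wrist_force: [0.7, 0.1, -0.4]
gripper_width: 0.0174
```

```bash
python3 - <<'E'
from h import *
np.set_printoptions(precision=4,suppress=True)
s=bot.state();print(s['time_s'],s['tcp_pos'],s['gripper_width'],s['joint_positions'],s['wrist_force'])
t=load('top0');P=cloud(t)
print('box',P[165:198,528:566].reshape(-1,3)[:,2].max(),P[180,547])
q=P[208:240,380:445].reshape(-1,3);print('floor',np.median(q,0))
c=shot('scene','s2');P=cloud(c)
hsv=cv2.cvtColor(c['im'],cv2.COLOR_RGB2HSV)
near=(np.hypot(P[...,0]-.628,P[...,1]-.167)<.035)&(P[...,2]>.12)&(hsv[...,1]<70)
for z in np.arange(.2,.36,.02):
    Q=P[near&(abs(P[...,2]-z)<.01)]
    if len(Q)>2: print(z.round(2),len(Q),np.median(Q,0))
print('lowest',np.sort(P[near][:,2])[:8])
cv2.imwrite('pics/c3.png',cv2.resize(c['im'][100:320,220:460],None,fx=2.7,fy=2.7,interpolation=cv2.INTER_CUBIC)[:,:,::-1])
E
```

```text
8.425 [0.6281 0.1679 0.3735] 0.017351961039263373 [ 0.222   0.056   1.2975 -0.      1.7858  0.086 ] [ 0.717   0.1146 -0.4265]
box nan [ 0.6186 -0.5962  0.0292]
floor [nan nan nan]
0.22 3 [0.6326 0.1686 0.2292]
0.24 27 [0.6318 0.1717 0.2415]
0.26 28 [0.631  0.171  0.2613]
0.28 21 [0.6314 0.1714 0.2796]
0.3 150 [0.6342 0.1729 0.3069]
0.32 55 [0.6338 0.1735 0.3193]
0.34 39 [0.6306 0.1739 0.3374]
lowest [0.2267 0.2292 0.2294 0.23   0.2325 0.2335 0.2338 0.2342]
```

View pics/c3.png

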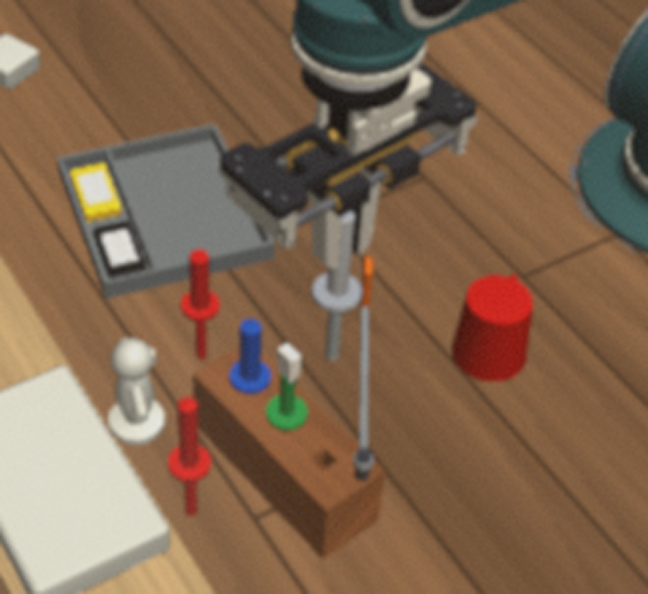

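The stylus hangs clear, with its foot at z≈0.226, so the grasp is 141 mm from the foot as planned. The well is empty, the clip is open, and the marker and brush are still in place. Moving over the tray.

Call:
apply_moves(deltas=[{"tx":0,"ty":-3.5,"tz":-1.2,"ax":0,"ay":0,"az":0,"fingers":1},{"tx":0,"ty":-8,"tz":-2.8,"ax":0,"ay":0,"az":0,"fingers":1},{"tx":0,"ty":-13,"tz":-4.6,"ax":0,"ay":0,"az":0,"fingers":1},{"tx":0,"ty":-18,"tz":-6.3,"ax":0,"ay":0,"az":0,"fingers":1},{"tx":0,"ty":-23,"tz":-8.1,"ax":0,"ay":0,"az":0,"fingers":1}])

```text
time_s: 9.1
tcp_pos: [0.578, -0.0725, 0.3705]
orientation: [[-0.001, -0.136, 0.991], [0.0, 0.991, 0.136], [-1.0, 0.0, -0.001]]
wrist_force: [0.5, -0.4, 0.3]
gripper_width: 0.0172
```

Call:
apply_moves(deltas=[{"tx":0,"ty":-5,"tz":-1.8,"ax":0.07,"ay":0,"az":0,"fingers":1},{"tx":0,"ty":-10,"tz":-3.6,"ax":0.15,"ay":0,"az":0,"fingers":1},{"tx":0,"ty":-15,"tz":-5.3,"ax":0.22,"ay":0,"az":0,"fingers":1},{"tx":0,"ty":-20,"tz":-7.0,"ax":0.29,"ay":0,"az":0,"fingers":1},{"tx":0,"ty":-23.4,"tz":-8.2,"ax":0.33,"ay":0,"az":0,"fingers":1}])

```text
time_s: 9.72
tcp_pos: [0.5284, -0.316, 0.3703]
orientation: [[-0.002, 0.196, 0.981], [0.001, 0.981, -0.196], [-1.0, 0.001, -0.002]]
wrist_force: [0.5, 0.6, -1.1]
gripper_width: 0.0177
```

Call:
apply_moves(deltas=[{"tx":0,"ty":0,"tz":0,"ax":0,"ay":0,"az":0.1,"fingers":1},{"tx":0,"ty":0,"tz":0,"ax":0,"ay":0,"az":0.2,"fingers":1},{"tx":0,"ty":0,"tz":0,"ax":0,"ay":0,"az":0.3,"fingers":1},{"tx":0,"ty":0,"tz":0,"ax":0,"ay":0,"az":0.4,"fingers":1},{"tx":0,"ty":0,"tz":0,"ax":0,"ay":0,"az":0.4,"fingers":1}])

```text
time_s: 10.35
tcp_pos: [0.5289, -0.315, 0.3696]
orientation: [[0.074, 0.18, 0.981], [0.383, 0.903, -0.194], [-0.921, 0.39, -0.003]]
wrist_force: [-0.2, 0.3, -0.9]
gripper_width: 0.0174
```

```bash
python3 - <<'E'
from h import *
np.set_printoptions(precision=4,suppress=True)
s=bot.state();print(s['time_s'],s['tcp_pos'],s['orientation'],s['gripper_width'],s['joint_positions'])
c=shot('wrist','w4');P=cloud(c)
t=load('top0');Q=cloud(t)
q=Q[205:240,375:450].reshape(-1,3);print('floor',np.nanmedian(q,0),np.isnan(q).mean())
E
```

```text
10.35 [ 0.5289 -0.315   0.3696] [[ 0.0735  0.1801  0.9809]
 [ 0.3834  0.9029 -0.1945]
 [-0.9207  0.3903 -0.0026]] 0.017442929243583604 [-0.7305  0.076   1.318   0.3668  1.939  -0.4341]
floor [ 0.5265 -0.2629  0.0053] 0.0034285714285714284
```

View pics/w4.png

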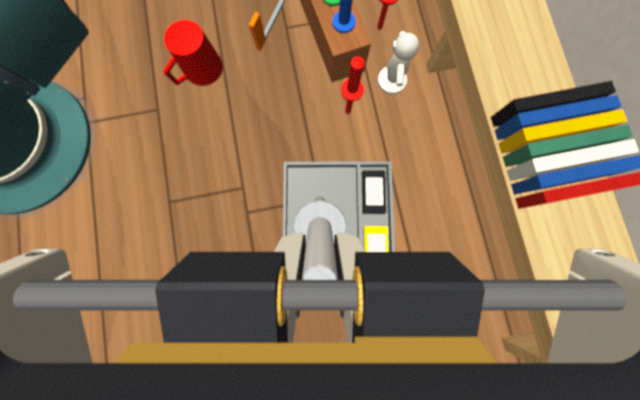

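j4 went positive, as wanted. The stylus points into the wide lane (285–358, rows 163+), parallel to it. Finishing the tilt to 1.2 rad at height.

Call:
apply_moves(deltas=[{"tx":0,"ty":0,"tz":0,"ax":0,"ay":0,"az":0.16,"fingers":1},{"tx":0,"ty":0,"tz":0,"ax":0,"ay":0,"az":0.32,"fingers":1},{"tx":0,"ty":0,"tz":0,"ax":0,"ay":0,"az":0.48,"fingers":1},{"tx":0,"ty":0,"tz":0,"ax":0,"ay":0,"az":0.64,"fingers":1},{"tx":0,"ty":0,"tz":0,"ax":0,"ay":0,"az":0.8,"fingers":1}])

```text
time_s: 11.02
tcp_pos: [0.5294, -0.3135, 0.3717]
orientation: [[0.179, 0.07, 0.981], [0.915, 0.353, -0.193], [-0.36, 0.933, -0.0]]
wrist_force: [0.9, 0.1, -0.1]
gripper_width: 0.0175
```

Call:
apply_moves(deltas=[{"tx":0,"ty":0,"tz":0,"ax":0,"ay":0,"az":0,"fingers":1},{"tx":0,"ty":0,"tz":0,"ax":0,"ay":0,"az":0,"fingers":1},{"tx":0,"ty":0,"tz":0,"ax":0,"ay":0,"az":0,"fingers":1},{"tx":0,"ty":0,"tz":0,"ax":0,"ay":0,"az":0,"fingers":1},{"tx":0,"ty":0,"tz":0,"ax":0,"ay":0,"az":0,"fingers":1}])

```text
time_s: 11.65
tcp_pos: [0.5292, -0.3138, 0.3721]
orientation: [[0.18, 0.07, 0.981], [0.914, 0.357, -0.193], [-0.363, 0.932, 0.001]]
wrist_force: [-0.5, 0.2, -0.8]
gripper_width: 0.0174
```

```bash
python3 - <<'E'
from h import *
np.set_printoptions(precision=4,suppress=True)
w=load('w4')
for p in((285,163),(391,163),(358,163)): print(p,onz(w,*p,.025))
s=bot.state();print(s['tcp_pos'],s['orientation'],s['gripper_width'],s['joint_positions'])
T=s['tcp_pos']+.147*s['orientation'][:,0];print('foot',T)
c=shot('scene','s3');P=cloud(c)
cv2.imwrite('pics/c4.png',cv2.resize(c['im'][20:260,180:440],None,fx=2.4,fy=2.4,interpolation=cv2.INTER_CUBIC)[:,:,::-1])
E
```

```text
(285, 163) [ 0.4977 -0.1449  0.025 ]
(391, 163) [ 0.6866 -0.1824  0.025 ]
(358, 163) [ 0.6278 -0.1707  0.025 ]
[ 0.5292 -0.3138  0.3721] [[ 0.1796  0.0695  0.9813]
 [ 0.9141  0.3567 -0.1926]
 [-0.3634  0.9316  0.0005]] 0.01740759792820151 [-0.9035  0.2774  1.3346  1.0686  2.2036 -0.3485]
foot [ 0.5556 -0.1794  0.3186]
```

View pics/c4.png

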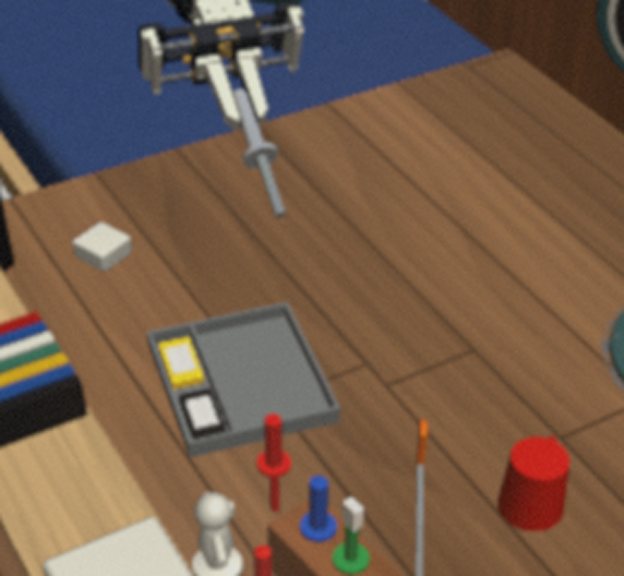

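Stylus held tilted, at top centre of the crop with its foot at (280,210), and the foot projects inside the lane about 20 mm from its +y end wall. Descending straight down.

Call:
apply_moves(deltas=[{"tx":1.1,"ty":-2.8,"tz":0,"ax":0,"ay":0,"az":0,"fingers":1},{"tx":2.5,"ty":-6.5,"tz":0,"ax":0,"ay":0,"az":0,"fingers":1},{"tx":4.0,"ty":-10.3,"tz":0,"ax":0,"ay":0,"az":0,"fingers":1},{"tx":5.6,"ty":-14.5,"tz":0,"ax":0,"ay":0,"az":0,"fingers":1},{"tx":7.3,"ty":-18.6,"tz":0,"ax":0,"ay":0,"az":0,"fingers":1}])

```text
time_s: 12.32
tcp_pos: [0.5292, -0.3134, 0.1705]
orientation: [[0.18, 0.07, 0.981], [0.914, 0.356, -0.193], [-0.363, 0.932, 0.0]]
wrist_force: [-0.1, -0.8, -1.5]
gripper_width: 0.0175
```

Call:
apply_moves(deltas=[{"tx":1.1,"ty":-2.8,"tz":0,"ax":0,"ay":0,"az":0,"fingers":1},{"tx":2.2,"ty":-5.6,"tz":0,"ax":0,"ay":0,"az":0,"fingers":1},{"tx":3.1,"ty":-7.9,"tz":0,"ax":0,"ay":0,"az":0,"fingers":1},{"tx":3.3,"ty":-8.4,"tz":0,"ax":0,"ay":0,"az":0,"fingers":1},{"tx":3.3,"ty":-8.4,"tz":0,"ax":0,"ay":0,"az":0,"fingers":1}])

```text
time_s: 12.95
tcp_pos: [0.5296, -0.3132, 0.0819]
orientation: [[0.18, 0.07, 0.981], [0.914, 0.356, -0.193], [-0.362, 0.932, 0.0]]
wrist_force: [-0.0, -0.6, -0.5]
gripper_width: 0.0177
```

```bash
python3 - <<'E'
from h import *
np.set_printoptions(precision=4,suppress=True)
s=bot.state();print(s['tcp_pos'],s['gripper_width'],s['joint_positions'],s['wrist_force'])
print('foot',s['tcp_pos']+.147*s['orientation'][:,0])
c=shot('scene','s4');P=cloud(c)
cv2.imwrite('pics/c5.png',cv2.resize(c['im'][110:230,200:360],None,fx=5,fy=5,interpolation=cv2.INTER_CUBIC)[:,:,::-1])
E
```

```text
[ 0.5296 -0.3132  0.0819] 0.01767122802394355 [-0.9029  0.5163  1.5272  0.8684  1.9552 -0.754 ] [-0.0082 -0.5937 -0.4899]
foot [ 0.556  -0.1788  0.0287]
```

View pics/c5.png

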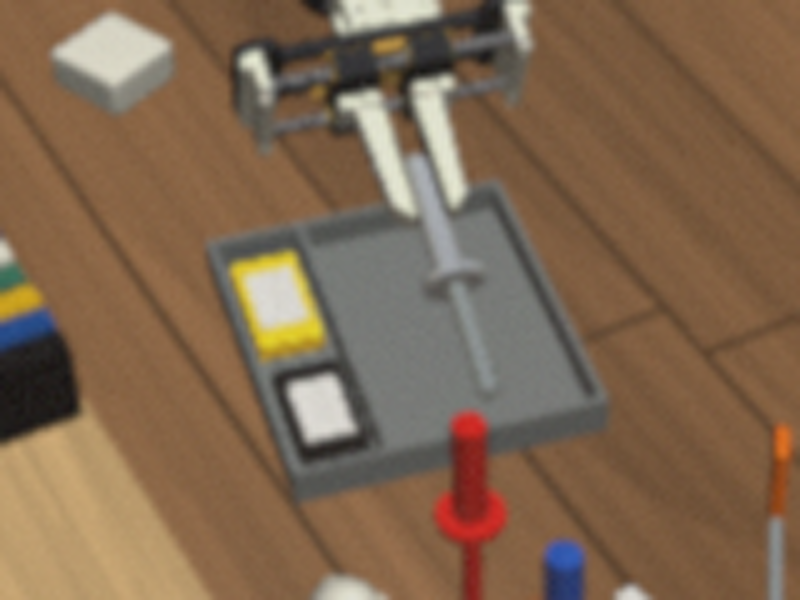

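The foot is just above the lane floor, in the wide lane, and clear of the divider and cartridges. Lowering slowly to touch.

Call:
apply_moves(deltas=[{"tx":0.2,"ty":-0.5,"tz":0,"ax":0,"ay":0,"az":0,"fingers":1},{"tx":0.36,"ty":-0.93,"tz":0,"ax":0,"ay":0,"az":0,"fingers":1},{"tx":0.5,"ty":-1.3,"tz":0,"ax":0,"ay":0,"az":0,"fingers":1},{"tx":0.6,"ty":-1.55,"tz":0,"ax":0,"ay":0,"az":0,"fingers":1},{"tx":0.65,"ty":-1.7,"tz":0,"ax":0,"ay":0,"az":0,"fingers":1}])

```text
time_s: 13.62
tcp_pos: [0.5294, -0.3132, 0.0635]
orientation: [[0.18, 0.07, 0.981], [0.915, 0.355, -0.193], [-0.362, 0.932, 0.0]]
wrist_force: [-0.3, -1.1, 2.3]
gripper_width: 0.0173
```

Call:
apply_moves(deltas=[{"tx":0.03,"ty":-0.1,"tz":0,"ax":0,"ay":0,"az":0,"fingers":1},{"tx":0.05,"ty":-0.15,"tz":0,"ax":0,"ay":0,"az":0,"fingers":1},{"tx":0.07,"ty":-0.2,"tz":0,"ax":0,"ay":0,"az":0,"fingers":1},{"tx":0.07,"ty":-0.2,"tz":0,"ax":0,"ay":0,"az":0,"fingers":1},{"tx":0.07,"ty":-0.2,"tz":0,"ax":0,"ay":0,"az":0,"fingers":1}])

```text
time_s: 14.25
tcp_pos: [0.5294, -0.3132, 0.0613]
orientation: [[0.18, 0.07, 0.981], [0.915, 0.356, -0.193], [-0.362, 0.932, 0.0]]
wrist_force: [0.3, -1.1, 2.8]
gripper_width: 0.0179
```

Contact at about 3 N. I'll loosen the grip, lower a little so the stylus swings down on its foot, and then open.

Call:
apply_moves(deltas=[{"tx":0,"ty":0,"tz":0,"ax":0,"ay":0,"az":0,"fingers":1},{"tx":0.07,"ty":-0.2,"tz":0,"ax":0,"ay":0,"az":0,"fingers":1},{"tx":0.15,"ty":-0.4,"tz":0,"ax":0,"ay":0,"az":0,"fingers":1},{"tx":0.22,"ty":-0.55,"tz":0,"ax":0,"ay":0,"az":0,"fingers":1},{"tx":0.3,"ty":-0.75,"tz":0,"ax":0,"ay":0,"az":0,"fingers":1}], newtons=4)

```text
time_s: 14.88
tcp_pos: [0.5294, -0.3131, 0.053]
orientation: [[0.18, 0.07, 0.981], [0.915, 0.356, -0.193], [-0.362, 0.932, -0.0]]
wrist_force: [-0.8, -1.2, -0.1]
gripper_width: 0.0179
```

Call:
apply_moves(deltas=[{"tx":0,"ty":0,"tz":0,"ax":0,"ay":0,"az":0,"fingers":0.78},{"tx":0,"ty":0,"tz":0,"ax":0,"ay":0,"az":0,"fingers":0.75},{"tx":0,"ty":0,"tz":0,"ax":0,"ay":0,"az":0,"fingers":0.7},{"tx":0,"ty":0,"tz":0,"ax":0,"ay":0,"az":0,"fingers":0.6},{"tx":0,"ty":0,"tz":0,"ax":0,"ay":0,"az":0,"fingers":0.5}])

```text
time_s: 15.5
tcp_pos: [0.5294, -0.3132, 0.0532]
orientation: [[0.18, 0.07, 0.981], [0.915, 0.356, -0.193], [-0.362, 0.932, 0.0]]
wrist_force: [0.3, -0.4, 0.4]
gripper_width: 0.0426
```

Call:
apply_moves(deltas=[{"tx":0,"ty":0,"tz":0,"ax":0,"ay":0,"az":0,"fingers":0.5},{"tx":-0.7,"ty":1.9,"tz":0,"ax":0,"ay":0,"az":0,"fingers":0.5},{"tx":-2.2,"ty":5.6,"tz":0,"ax":0,"ay":0,"az":0,"fingers":0.5},{"tx":-3.8,"ty":9.7,"tz":0,"ax":0,"ay":0,"az":0,"fingers":0.5},{"tx":-5.4,"ty":14,"tz":0,"ax":0,"ay":0,"az":0,"fingers":0.5}])

```text
time_s: 16.12
tcp_pos: [0.5292, -0.3126, 0.2061]
orientation: [[0.18, 0.069, 0.981], [0.914, 0.356, -0.193], [-0.363, 0.932, 0.001]]
wrist_force: [0.2, 0.6, 0.3]
gripper_width: 0.0471
```

Call:
apply_moves(deltas=[{"tx":-1.6,"ty":4.1,"tz":0,"ax":0,"ay":0,"az":0,"fingers":0.5},{"tx":-3,"ty":7.6,"tz":0,"ax":0,"ay":0,"az":0,"fingers":0.5},{"tx":-3,"ty":7.6,"tz":0,"ax":0,"ay":0,"az":0,"fingers":0.5},{"tx":-3,"ty":7.6,"tz":0,"ax":0,"ay":0,"az":0,"fingers":0.5},{"tx":-3,"ty":7.6,"tz":0,"ax":0,"ay":0,"az":0,"fingers":0.5}])

```text
time_s: 16.75
tcp_pos: [0.5292, -0.313, 0.2842]
orientation: [[0.179, 0.071, 0.981], [0.915, 0.354, -0.193], [-0.361, 0.932, -0.001]]
wrist_force: [0.2, -0.4, 0.7]
gripper_width: 0.0466
```

```bash
python3 - <<'E'
from h import *
c=shot('scene','s5');t=shot('top','t5')
a=cv2.resize(c['im'][110:310,200:440],(400,333),interpolation=cv2.INTER_CUBIC);b=cv2.resize(t['im'][110:310,200:480],(400,286),interpolation=cv2.INTER_CUBIC)
b=cv2.copyMakeBorder(b,0,47,0,0,cv2.BORDER_CONSTANT)
cv2.imwrite('pics/c6.png',np.hstack([a,b])[:,:,::-1])
E
```

```text
(no output)
```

View pics/c6.png

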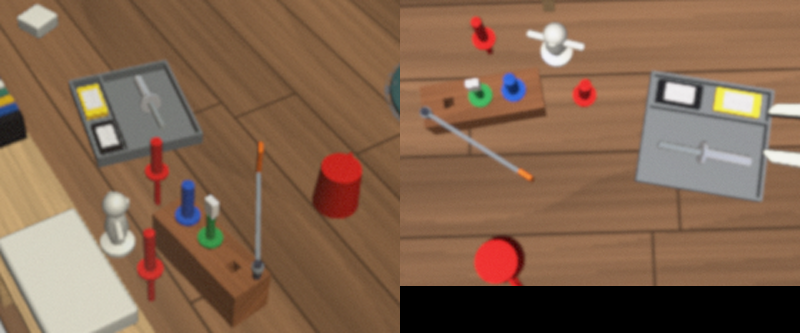

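The stylus lies along the wide lane, at (705,153) in the right half of the picture. The clip is open and everything else is where it was. Handing in.

```bash
python3 -c "
from plant import order
print(order.hand_in())"
```

```text
the job is handed in; nothing more can be done
None
```

The job is done and handed in. I pushed the clip open to about 0.7 rad and pulled the aluminium stylus straight up out of its well. I set its foot down on the wide lane's floor at about 3 N contact, let it swing down under a light grip, and then released it.

The last scene and top pictures, taken at about 16.8 s of the 61 s, show:
- **Stylus:** it lies along the wide lane.
- **Clip:** it is still open.
- **Marker and brush:** both are still in the holder.
- **Mug, figurine and cartridges:** they look unmoved by eye; I did not re-measure them.
- **Gripper:** it is clear of everything.

The first batch of moves was refused because I had left out some fields, and nothing moved. The two measurements of the tray corner differed by up to 9 mm, so I used the average; the stylus still lies well inside the lane.

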